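# Line up the reagent bottles by size beside the stirrer

## Task

Line up the four amber reagent bottles on the row of cork pads in order of size, one upright in the middle of each pad: the largest on the pad next to the magnetic stirrer, then each smaller one in turn, the smallest at the far end. They are glass: set them down gently rather than letting them drop, do not tip any over, and leave the small glass beaker where it stands.

Things in the scene. Friction and masses are not known exactly. Their poses are not given: they have to be found in the camera images.
- b_xl_mid (a point): the largest of four upright, capped, empty amber glass reagent bottles with blue screw caps: 143 mm tall in all, round body 70 mm across, cap 54 mm across and 22 mm high at the very top, narrower neck for 10 mm below the cap, then the shoulder widens. This point is on its axis half-way up (71.5 mm above its underside); z axis up. Easiest gripped from above by the cap.
- b_l_mid (a point): the second largest of four upright, capped, empty amber glass reagent bottles with blue screw caps: 112 mm tall in all, round body 56 mm across, cap 48 mm across and 22 mm high at the very top, narrower neck for 10 mm below the cap, then the shoulder widens. This point is on its axis half-way up (56 mm above its underside); z axis up. Easiest gripped from above by the cap.
- b_m_mid (a point): the second smallest of four upright, capped, empty amber glass reagent bottles with blue screw caps: 90 mm tall in all, round body 46 mm across, cap 40 mm across and 22 mm high at the very top, narrower neck for 10 mm below the cap, then the shoulder widens. This point is on its axis half-way up (45 mm above its underside); z axis up. Easiest gripped from above by the cap.
- b_s_mid (a point): the smallest of four upright, capped, empty amber glass reagent bottles with blue screw caps: 70 mm tall in all, round body 36 mm across, cap 30 mm across and 22 mm high at the very top, narrower neck for 10 mm below the cap, then the shoulder widens. This point is on its axis half-way up (35 mm above its underside); z axis up. Easiest gripped from above by the cap.
- pad1: one of four equal round cork pads, 80 mm across and 4 mm thick, fixed on a flat grey board 6 mm thick (90 x 380 mm) in one straight row, 95 mm from centre to centre; which pad is where in the row changes from start to start. Origin: centre of its underside, so the surface that a bottle stands on is 4 mm above the origin, 10 mm above the table.
- pad2: one of four equal round cork pads, 80 mm across and 4 mm thick, fixed on a flat grey board 6 mm thick (90 x 380 mm) in one straight row, 95 mm from centre to centre; which pad is where in the row changes from start to start. Origin: centre of its underside, so the surface that a bottle stands on is 4 mm above the origin, 10 mm above the table.
- pad3: one of four equal round cork pads, 80 mm across and 4 mm thick, fixed on a flat grey board 6 mm thick (90 x 380 mm) in one straight row, 95 mm from centre to centre; which pad is where in the row changes from start to start. Origin: centre of its underside, so the surface that a bottle stands on is 4 mm above the origin, 10 mm above the table.
- pad4: one of four equal round cork pads, 80 mm across and 4 mm thick, fixed on a flat grey board 6 mm thick (90 x 380 mm) in one straight row, 95 mm from centre to centre; which pad is where in the row changes from start to start. Origin: centre of its underside, so the surface that a bottle stands on is 4 mm above the origin, 10 mm above the table.
- stirrer: magnetic stirrer: white box 150 x 120 mm, 59 mm high, with a round white plate (104 mm across) on top to 73 mm height, fixed, at one end of the row of pads, 120 mm from the centre of the nearest pad and in line with the row (a glass dish, 110 mm across, 55 mm high, fixed, stands at the other end; they swap from start to start). Origin: centre of its underside, on the table.
- beaker_mid (a point): small empty glass beaker, loose, 42 mm across, 55 mm tall, standing among the bottles; a bystander, to be left where it is. This point is on its axis half-way up (27.5 mm); z axis up.
There are look-alikes about, which are no part of the job. What is shaped like the part that bears b_m_mid but green or pink is not meant.

How it is judged:
By the outcome, as a careful person would: the job done as asked, in the order asked, and still so for the second after the job is handed in, with the robot touching nothing.
It also fails if it takes over 102 s, if anything falls off the work surface, if the arm or the gripper's body presses on something with over 40 N, if the wrist force passes 120 N, or if a joint passes its speed limit or range.

## Robot

A 6-joint arm with a two-finger parallel gripper is mounted at the origin on the work surface. World frame = base frame: x ahead of the robot, y to its left, z up, the work surface at z = 0. Lengths are in m, angles in rad, forces in N, time in s.
With the tool pointing down it reaches from about 0.4 to 0.925 m from the base axis. Payload 12.5 kg.
Tool frame: the origin (TCP) lies at the very end of the fingers, on their centre line; the grasp point (between the pads) lies 19 mm behind it; y points along the fingers, x is the direction in which the jaws open and shut, and the axes are right-handed (so a half turn about y gives the same grasp; the last joint's range is limited). The gripper opens to 95 mm and grips with 3 to 60 N. Pads are 20 mm wide; open, the fingers measure 119 mm over their backs; the gripper's body (75 mm by 180 mm) begins 59 mm behind the grasp point.
Start: joints at [-1.327, 0.491, 1.559, -0, 1.092, -0.106], TCP at [0.214, -0.587, 0.215] pointing down, gripper open.
Joint ranges: [-3.1, 3.1], [-0.84, 2.19], [0.05, 2.79], [-1.13, 4.28], [0.06, 2.93], [-2.69, 2.69]. Speed limits (rad/s): [2.22, 2.22, 2.79, 3.14, 3.14, 3.14].

## Interface

Orientations are given as [roll, pitch, yaw] about the fixed x, y, z axes, in that order (R = Rz(yaw) Ry(pitch) Rx(roll)).
In Python, from rig import env, camera, calibration gives the robot as it stands. The module is installed in compiled form; this text tells all that it offers.
- The arm moves only by the tool jog_arm, never from a script. Its argument "steps" is a list of rows, each a list of 7 numbers: the shift along the tool's x, y, z in m, then the turn, a rotation vector about the tool's x, y, z in degrees, then the closure, from -1 (fully open) to 1 (shut). In form: [[x, y, z, wx, wy, wz, jaw], ...]. A call has 1 to 10 rows; each row shifts and turns the commanded pose from where the row before left it, along the tool's axes as they then stand; what a row does not reach is not made up. A row lasts 1/12 s, in which the tool goes at most 41.7 mm and 7.16 degrees, less where a joint would pass 70% of its speed; a pose out of reach is approached as far as the arm can. A call with a gripper value outside its range is refused whole. The fingers move at their own pace and stop on an object; the grip force is fixed at half the most. Time passes only in rows, so rows that do not move let the fingers close. It gives the time, the measured TCP pose, the force and the opening at its end, in the units of the state.
- env.state(): the state, without advancing time (a new reading comes with each control period).
- camera(name): name is "scene" or "side" or "wrist"; returns the picture (400x640x3 uint8, blue, green, red); there is no depth.
- calibration(name): a dict with "camera_matrix" (3x3 intrinsics, pixels), "R" (3x3) and "t" (3): a world point X has camera coordinates R X + t; the wrist camera has in their place "tool_from_camera" (4x4, takes a point from camera to tool coordinates, whose origin is the TCP and whose axes are the tool frame's). Camera axes: x right, y down, z forward; pixel columns grow to the right and rows downward; lengths in m; the calibration is good to about 2 mm. A picture is of the moment at which its call begins: read the wrist's pose just before it. calibration takes no time and is no camera call.
- env.close_job(): hands the job in, once; it reports no verdict.
The state is a dict: "t": time; "joint_positions": joint angles; "joint_velocities": joint speeds; "joint_torque": joint torques, N m; "position": TCP position; "tcp_rot": TCP orientation; "force": force on the tool from outside, world axes, zero at the start; "ft_torque": the same for the moment, N m; "width": opening from 0.0 (shut) to 1.0 (fully open).
Only numpy, scipy, OpenCV 4.12 (cv2) and the standard library are available. Lean on these libraries where they do the work, as an engineer would, in place of code of your own. Each camera call takes 0.05 s, during which the arm holds its last target. There are 200 camera calls.

## Working session

There is one attempt and no reset: what is moved stays moved. The work goes in short steps, Python scripts to look and compute and a tool call to move; the robot and the scene stay as the last step left them, time stands still between calls to the robot, and variables do not carry over. Pictures are saved under pics/ and viewed, about 12 in all and at most 16, crops included, and the job is handed in when it is done.

Besides the shell and the picture viewer there is one more tool, called after "Call:" as name([rows], argument=value, ...), one row to a line, values as JSON. jog_arm: Moves the arm, as the interface text tells. Its arguments: {"type":"object","properties":{"steps":{"type":"array"}},"required":["steps"]}

```bash
mkdir -p pics
python3 - <<'E'
from rig import env,camera,calibration
import cv2
print(env.state())
for n in("scene","side"):
    cv2.imwrite(f"pics/{n}0.png",camera(n)); c=calibration(n); print(n,c)
print(calibration("wrist"))
E
```

```text
{'t': 0.0, 'joint_positions': array([-1.32658721e+00,  4.91525579e-01,  1.55945736e+00, -2.71019799e-06,
        1.09170556e+00, -1.05606724e-01]), 'joint_velocities': array([ 1.33969317e-03, -2.12370475e-03,  1.84484170e-03,  8.17466558e-04,
        1.15124643e-04, -3.15082985e-05]), 'joint_torque': array([ 1.11121652e-03, -6.12647438e+01, -2.58180106e+01,  6.93071424e-02,
        4.82741918e-02, -1.35711757e-04]), 'position': array([ 0.21415897, -0.58689721,  0.21408014]), 'tcp_rot': array([-1.57068320e+00,  1.08999421e-03, -1.22097917e+00]), 'force': array([ 0.10898817,  0.24874488, -0.07855444]), 'ft_torque': array([-0.0365299 , -0.00263876, -0.0297985 ]), 'width': 1.0004824078847816}
scene {'camera_matrix': array([[473.42788796,   0.        , 316.72944241],
       [  0.        , 473.42788796, 199.36371374],
       [  0.        ,   0.        ,   1.        ]]), 'R': array([[ 0.81989842,  0.57230438,  0.01530618],
       [ 0.43718174, -0.60860856, -0.66216897],
       [-0.36964673,  0.54960287, -0.74919822]]), 't': array([-0.45238501, -0.18133244,  1.3731351 ])}
side {'camera_matri
[... 194 characters left out ...]
62,  0.01861536],
       [-0.41847525,  0.36513626, -0.83159724],
       [ 0.60421529, -0.57168557, -0.55506711]]), 't': array([0.39974109, 0.28843153, 0.69445177])}
{'camera_matrix': array([[319.00363873,   0.        , 321.2756734 ],
       [  0.        , 319.00363873, 198.05127291],
       [  0.        ,   0.        ,   1.        ]]), 'tool_from_camera': array([[ 9.99999994e-01, -1.03339464e-04, -4.21058907e-05,
         3.97104754e-04],
       [ 1.04500881e-05, -2.88948307e-01,  9.57344700e-01,
        -1.69112454e-01],
       [-1.11097914e-04, -9.57344695e-01, -2.88948304e-01,
         8.05240603e-02],
       [ 0.00000000e+00,  0.00000000e+00,  0.00000000e+00,
         1.00000000e+00]])}
```

View pics/scene0.png

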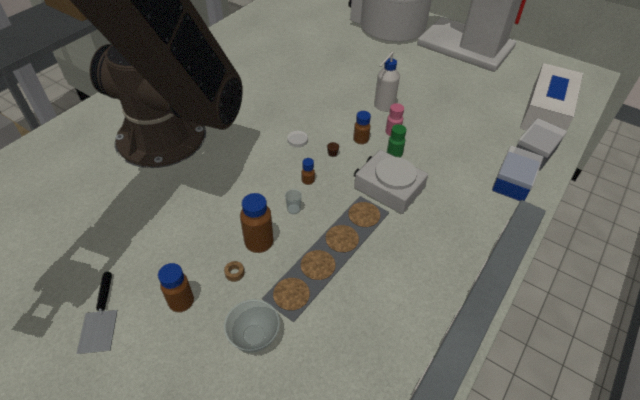

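View pics/side0.png

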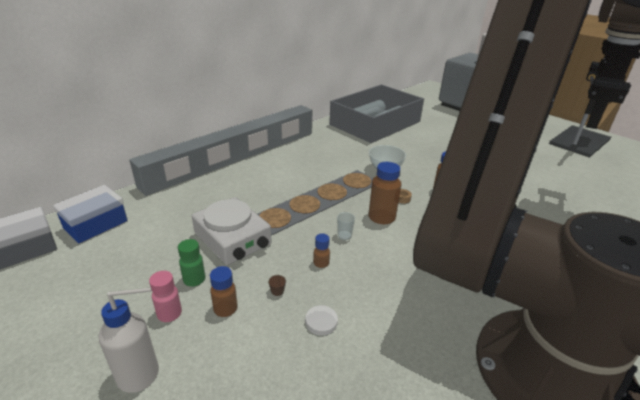

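The scene view shows all four amber bottles with blue caps:
- XL at (257,222)
- L at (176,288)
- M at (362,127)
- S at (308,171)

**Look-alikes:** pink bottle (396,120), green bottle (398,140), blue-topped wash bottle (387,85), brown stopper (333,149) and cork ring (234,270).

**Pads:** they run from (364,214) beside the stirrer (391,180) to (291,294) beside the dish (253,328). The beaker is at (293,202).

```bash
cat > h.py <<'E'
import cv2,numpy as np
from rig import env,camera,calibration
from scipy.spatial.transform import Rotation as Ro
def cam(n,st=None):
    c=calibration(n);K=c["camera_matrix"]
    if n=="wrist":
        T=np.eye(4);T[:3,:3]=Ro.from_euler("xyz",st["tcp_rot"]).as_matrix();T[:3,3]=st["position"]
        M=np.linalg.inv(T@c["tool_from_camera"]);return K,M[:3,:3],M[:3,3]
    return K,np.array(c["R"]),np.array(c["t"])
def cast(C,uv,z):
    K,R,t=C;o=-R.T@t;d=R.T@np.linalg.solve(K,[uv[0],uv[1],1.]);return o+d*(z-o[2])/d[2]
def proj(C,X):
    K,R,t=C;p=K@(R@np.asarray(X)+t);return p[:2]/p[2]
def blobs(m,amin):
    n,l,s,c=cv2.connectedComponentsWithStats(m.astype(np.uint8)*1)
    return [(s[i],c[i]) for i in range(1,n) if s[i][4]>=amin]
def masks(im):
    h,s,v=[x.astype(int) for x in cv2.split(cv2.cvtColor(im,cv2.COLOR_BGR2HSV))]
    return (h>105)&(h<130)&(s>150)&(v>40),(h>5)&(h<20)&(s>80)&(v>90)
E
python3 - <<'E'
from h import *
np.set_printoptions(precision=4,suppress=True)
hs=dict(XL=.143,L=.112,M=.09,S=.07)
for n in("scene","side"):
    im=cv2.imread(f"pics/{n}0.png");C=cam(n);b,a=masks(im)
    for s,c in blobs(b,20): print(n,"cap",s,c.round(1),{k:cast(C,c,h-.011)[:2].round(3).tolist() for k,h in hs.items()})
    for s,c in blobs(a,60): print(n,"pad/amber",s,c.round(1),cast(C,c,.010))
C=cam("scene")
for k,uv in dict(beaker=(293.5,202.5),).items(): print(k,cast(C,uv,.0275))
C=cam("side");print(cast(C,(345,228),.0275))
im=cv2.imread("pics/scene0.png")[90:330,150:450]
cv2.imwrite("pics/crop1.png",cv2.resize(im,None,fx=2.5,fy=2.5,interpolation=2))
E
```

```text
scene cap [385  59  11  11  85] [390.2  64.6] {'XL': [0.443, 0.533], 'L': [0.423, 0.578], 'M': [0.408, 0.61], 'S': [0.395, 0.639]}
scene cap [548  76  20  24 338] [557.5  87.4] {'XL': [0.883, 0.713], 'L': [0.88, 0.766], 'M': [0.878, 0.803], 'S': [0.876, 0.836]}
scene cap [357 111  13  14 148] [363.  117.4] {'XL': [0.506, 0.274], 'L': [0.488, 0.309], 'M': [0.475, 0.333], 'S': [0.464, 0.356]}
scene cap [303 158  10  13 104] [307.8 164.1] {'XL': [0.49, 0.048], 'L': [0.472, 0.073], 'M': [0.459, 0.092], 'S': [0.447, 0.109]}
scene cap [493 179  36  21 414] [510.3 189.4] {'XL': [0.911, 0.25], 'L': [0.909, 0.284], 'M': [0.908, 0.308], 'S': [0.907, 0.33]}
scene cap [243 194  23  23 449] [254.1 204.9] {'XL': [0.469, -0.124], 'L': [0.45, -0.105], 'M': [0.436, -0.092], 'S': [0.424, -0.079]}
scene cap [159 264  24  24 462] [170.6 275.5] {'XL': [0.455, -0.356], 'L': [0.435, -0.346], 'M': [0.42, -0.339], 'S': [0.408, -0.332]}
scene pad/amber [349 202  31  25 605] [363.9 214. ] [0.6342 0.087  0.01  ]
scene pad/amber [242 216  25  10 121] [252.6 221. ] [ 0.4239 -0.0914  0.01  ]
scene pad/amber [326 2
[... 1059 characters left out ...]
 [607.2 112.5] [ 0.3164 -1.3171  0.01  ]
side pad/amber [344 173  27  15 301] [356.8 180.1] [ 0.6169 -0.1953  0.01  ]
side pad/amber [373 177  28  34 439] [386.7 191.8] [ 0.5229 -0.2111  0.01  ]
side pad/amber [318 184  28  16 350] [331.7 191.4] [ 0.6218 -0.1007  0.01  ]
side pad/amber [399 189  12  14 129] [404.3 195.8] [ 0.4796 -0.2315  0.01  ]
side pad/amber [290 196  30  17 402] [304.4 203.9] [ 0.6261 -0.0062  0.01  ]
side pad/amber [260 208  30  19 400] [275.9 216.9] [0.6302 0.0838 0.01  ]
side pad/amber [314 249  15  14 116] [321.6 254.2] [0.4573 0.0945 0.01  ]
side pad/amber [211 284  24  20 209] [222.1 293.6] [0.5025 0.3186 0.01  ]
beaker [0.4786 0.0031 0.0275]
[0.4729 0.0057 0.0275]
```

View pics/crop1.png

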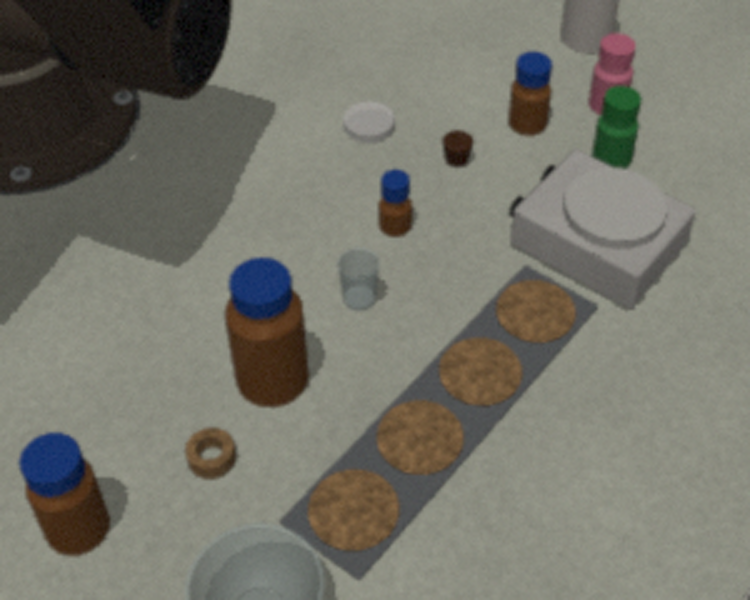

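Call:
jog_arm([
  [0,0,0,0,-7,0,-1],
  [0,0,0,0,-7,0,-1],
  [0,0,0,0,-7,0,-1],
  [0,0,0,0,-7,0,-1],
  [0,0,0,0,-7,0,-1],
  [0,0,0,0,-7,0,-1],
  [0,0,0,0,-7,0,-1],
  [0,0,0,0,-7,0,-1],
  [0,0,0,0,-7,0,-1],
  [0,0,0,0,-7,0,-1],
])

```text
t: 0.93
position: [0.2142, -0.587, 0.2143]
tcp_rot: [-1.57, 0.0, 0.007]
force: [-0.4, 0.6, -0.1]
width: 0.999
```

Call:
jog_arm([
  [0.01,-0.002,0.018,0,0,0,-1],
  [0.019,-0.002,0.034,0,0,0,-1],
  [0.019,-0.002,0.034,0,0,0,-1],
  [0.019,-0.002,0.034,0,0,0,-1],
  [0.019,-0.002,0.034,0,0,0,-1],
  [0.019,-0.002,0.034,0,0,0,-1],
  [0.019,-0.002,0.034,0,0,0,-1],
  [0.019,-0.002,0.034,0,0,0,-1],
  [0.019,-0.002,0.034,0,0,0,-1],
  [0.019,-0.002,0.034,0,0,0,-1],
])

```text
t: 1.77
position: [0.3954, -0.2612, 0.2347]
tcp_rot: [-1.571, 0.0, 0.0]
force: [1.2, -1.4, -0.1]
width: 0.999
```

Call:
jog_arm([
  [0.019,0,0.034,0,0,0,-1],
  [0.019,0,0.034,0,0,0,-1],
  [0.019,0,0.034,0,0,0,-1],
  [0.013,0,0.024,0,0,0,-1],
  [0.005,0,0.01,0,0,0,-1],
  [0,0,0,0,0,0,-1],
  [0,0,0,0,0,0,-1],
])

```text
t: 2.35
position: [0.4697, -0.1271, 0.2344]
tcp_rot: [-1.571, 0.001, 0.002]
force: [-0.9, -0.2, -0.1]
width: 1.002
```

Run:
```python
from h import *
np.set_printoptions(precision=4,suppress=True)
st=env.state();im=camera("wrist");cv2.imwrite("pics/w1.png",im);C=cam("wrist",st)
print(st["position"],st["tcp_rot"])
b,a=masks(im)
for s,c in blobs(b,60): print("cap",s,c.round(1),[cast(C,c,h)[:2].round(4).tolist() for h in (.143,.112,.09,.07)])
for s,c in blobs(a,300): print("amb",s,c.round(1),cast(C,c,.010))
```

```text
[ 0.4697 -0.1271  0.2344] [-1.571   0.0005  0.002 ]
cap [ 293  170   60   58 2639] [322.3 198.7] [[0.4694, -0.1253], [0.4695, -0.1347], [0.4696, -0.1414], [0.4696, -0.1475]]
amb [445   0  56  15 597] [471.9   5.7] [0.6321 0.0545 0.01  ]
amb [ 427   31   69   74 3967] [460.9  67.3] [ 0.6281 -0.008   0.01  ]
amb [ 416  118   64   64 3202] [447.6 149.7] [ 0.6238 -0.1023  0.01  ]
amb [ 288  143   69   55 1089] [321.9 165.7] [ 0.469  -0.1226  0.01  ]
amb [ 407  194   60   56 2455] [437.3 220.3] [ 0.621 -0.195  0.01 ]
amb [317 228  31  33 605] [331.9 244.6] [ 0.4828 -0.2303  0.01  ]
amb [274 320  42  35 771] [294.2 337.5] [ 0.4287 -0.381   0.01  ]
```

View pics/w1.png

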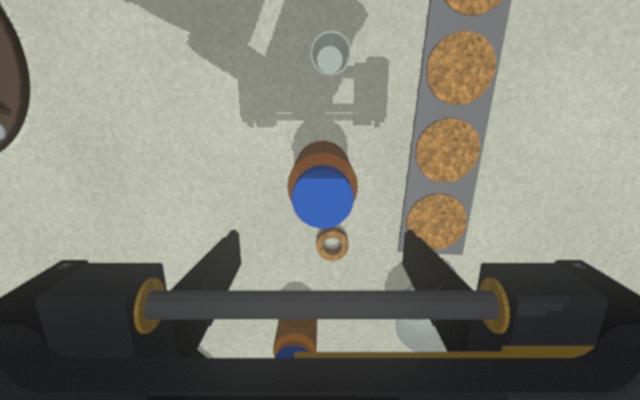

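The wrist view confirms XL's cap at (322,198), with the pads as measured. The beaker at (330,52) is clear.

Call:
jog_arm([
  [0,0.02,0,0,0,0,-1],
  [0,0.03,0,0,0,0,-1],
  [0,0.03,0,0,0,0,-1],
  [0,0.025,0,0,0,0,-1],
  [0,0.01,0,0,0,0,-1],
  [0,0.005,0,0,0,0,-1],
  [0,0,0,0,0,0,1],
  [0,0,0,0,0,0,1],
  [0,0,0,0,0,0,1],
  [0,0,0,0,0,0,1],
])

```text
t: 3.23
position: [0.4702, -0.1274, 0.1155]
tcp_rot: [-1.572, -0.002, 0.0]
force: [-0.7, 0.6, -0.4]
width: 0.775
```

Call:
jog_arm([
  [0,0,0,0,0,0,1],
  [0,0,0,0,0,0,1],
  [0,0,0,0,0,0,1],
  [0,0,0,0,0,0,1],
])

```text
t: 3.57
position: [0.4701, -0.127, 0.1149]
tcp_rot: [-1.571, -0.001, 0.001]
force: [0.8, 0.2, 3.4]
width: 0.561
```

Call:
jog_arm([
  [0,0,0,0,0,0,1],
  [0,-0.005,0,0,0,0,1],
  [0,-0.015,0,0,0,0,1],
  [0,-0.025,0,0,0,0,1],
  [0,-0.025,0,0,0,0,1],
  [0,-0.01,0,0,0,0,1],
])

```text
t: 4.07
position: [0.4703, -0.1271, 0.1973]
tcp_rot: [-1.572, -0.002, 0.001]
force: [0.2, -0.1, -3.2]
width: 0.561
```

Call:
jog_arm([
  [0.005,0,0.007,0,0,0,1],
  [0.012,0,0.016,0,0,0,1],
  [0.019,0,0.025,0,0,0,1],
  [0.019,0,0.025,0,0,0,1],
  [0.019,0,0.025,0,0,0,1],
  [0.019,0,0.025,0,0,0,1],
  [0.019,0,0.025,0,0,0,1],
  [0.019,0,0.025,0,0,0,1],
  [0.018,0,0.022,0,0,0,1],
  [0.01,0,0.014,0,0,0,1],
])

```text
t: 4.9
position: [0.6296, 0.0851, 0.1927]
tcp_rot: [-1.571, 0.002, 0.002]
force: [0.2, -0.7, -3.7]
width: 0.561
```

Call:
jog_arm([
  [0.003,0,0.004,0,0,0,1],
  [0,0,0,0,0,0,1],
  [0,0,0,0,0,0,1],
])

```text
t: 5.15
position: [0.631, 0.0861, 0.1935]
tcp_rot: [-1.571, 0.002, 0.001]
force: [-0.7, 0.1, -3.2]
width: 0.559
```

Call:
jog_arm([
  [0.001,0.01,0,0,0,0,1],
  [0,0.02,0,0,0,0,1],
  [0,0.018,0,0,0,0,1],
  [0,0.01,0,0,0,0,1],
  [0,0.004,0,0,0,0,1],
  [0,0.002,0,0,0,0,1],
  [0,0.001,0,0,0,0,1],
  [0,0.001,0,0,0,0,1],
  [0,0.001,0,0,0,0,1],
  [0,0,0,0,0,0,1],
])

```text
t: 5.98
position: [0.6329, 0.0862, 0.1281]
tcp_rot: [-1.571, -0.001, 0.001]
force: [0.1, 0.2, -2.9]
width: 0.561
```

Call:
jog_arm([
  [0,0.001,0,0,0,0,1],
  [0,0.001,0,0,0,0,1],
  [0,0.001,0,0,0,0,1],
  [0,0,0,0,0,0,1],
  [0,0,0,0,0,0,1],
])

```text
t: 6.4
position: [0.6329, 0.0862, 0.125]
tcp_rot: [-1.571, -0.001, 0.001]
force: [0.1, 0.1, 1.7]
width: 0.567
```

Call:
jog_arm([
  [0,0,0,0,0,0,0.2],
  [0,0,0,0,0,0,-0.2],
  [0,0,0,0,0,0,-0.5],
  [0,0,0,0,0,0,-0.7],
  [0,0,0,0,0,0,-0.7],
  [0,0,0,0,0,0,-0.7],
])

```text
t: 6.9
position: [0.6327, 0.0861, 0.1246]
tcp_rot: [-1.571, -0.0, 0.001]
force: [0.9, 0.2, 1.0]
width: 0.819
```

Call:
jog_arm([
  [0,-0.01,0,0,0,0,-0.7],
  [0,-0.02,0,0,0,0,-0.7],
  [0,-0.03,0,0,0,0,-0.7],
  [0,-0.03,0,0,0,0,-0.7],
  [0,-0.01,0,0,0,0,-0.7],
])

```text
t: 7.32
position: [0.6339, 0.0862, 0.2298]
tcp_rot: [-1.571, -0.006, 0.001]
force: [-1.0, 0.7, 0.2]
width: 0.849
```

Run:
```python
from h import *
np.set_printoptions(precision=4,suppress=True)
st=env.state();im=camera("wrist");cv2.imwrite("pics/w2.png",im);C=cam("wrist",st)
print(st["position"],st["tcp_rot"],st["width"])
b,a=masks(im)
for s,c in blobs(b,60): print("cap",s,c.round(1),[cast(C,c,h)[:2].round(4).tolist() for h in (.153,.112,.09,.07)])
for s,c in blobs(a,300): print("amb",s,c.round(1),cast(C,c,.010))
```

```text
[0.6339 0.0862 0.2298] [-1.5707 -0.006   0.0008] 0.8492530201163668
cap [130 151  27  25 527] [143.1 162.9] [[0.4949, 0.1217], [0.472, 0.1141], [0.4597, 0.1101], [0.4486, 0.1064]]
cap [ 288  173   64   61 2988] [319.8 203.6] [[0.632, 0.0884], [0.6321, 0.0752], [0.6321, 0.0682], [0.6321, 0.0618]]
amb [ 284  139   72   64 1549] [320.9 164.8] [0.6336 0.093  0.01  ]
amb [150 141  34  31 455] [169.3 153.3] [0.4487 0.1072 0.01  ]
amb [ 289  225   58   42 1677] [317.  246.8] [ 0.6284 -0.0178  0.01  ]
amb [291 277  48  14 504] [314.6 284.7] [ 0.6248 -0.0754  0.01  ]
amb [285 334  53  20 744] [312.  344.5] [ 0.6205 -0.1759  0.01  ]
```

View pics/w2.png

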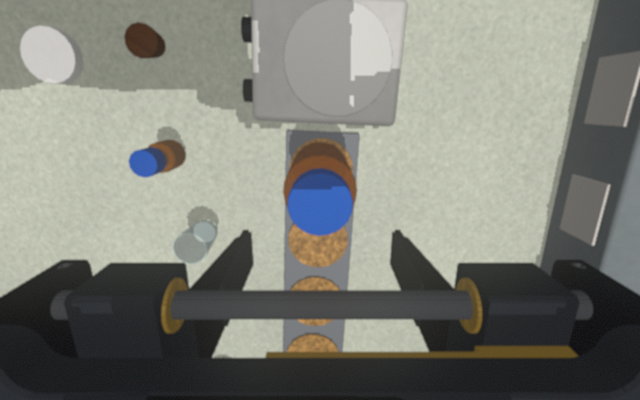

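XL stands upright on the pad beside the stirrer, with its cap at (320,204). Next is L.

Call:
jog_arm([
  [-0.008,0,-0.017,0,0,0,-1],
  [-0.015,0,-0.034,0,0,0,-1],
  [-0.016,0,-0.034,0,0,0,-1],
  [-0.016,0,-0.034,0,0,0,-1],
  [-0.016,0,-0.034,0,0,0,-1],
  [-0.016,0,-0.034,0,0,0,-1],
  [-0.016,0,-0.034,0,0,0,-1],
  [-0.016,0,-0.034,0,0,0,-1],
  [-0.016,0,-0.034,0,0,0,-1],
  [-0.016,0,-0.034,0,0,0,-1],
])

```text
t: 8.2
position: [0.4806, -0.2382, 0.2241]
tcp_rot: [-1.57, 0.001, 0.001]
force: [0.7, -0.5, -0.3]
width: 1.001
```

Call:
jog_arm([
  [-0.016,0,-0.034,0,0,0,-1],
  [-0.016,0.01,-0.034,0,0,0,-1],
  [-0.012,0.01,-0.026,0,0,0,-1],
  [-0.004,0.01,-0.015,0,0,0,-1],
  [0,0,0,0,0,0,-1],
  [0,0,0,0,0,0,-1],
])

```text
t: 8.7
position: [0.4338, -0.3458, 0.1937]
tcp_rot: [-1.569, 0.001, -0.001]
force: [-0.1, -0.9, 0.7]
width: 1.0
```

```bash
cat > look.py <<'E'
from h import *
import sys
np.set_printoptions(precision=4,suppress=True)
st=env.state();im=camera("wrist");C=cam("wrist",st);cv2.imwrite("pics/%s.png"%sys.argv[1],im)
print(st["position"],st["tcp_rot"],st["width"])
h=[float(x) for x in sys.argv[2:]]
b,a=masks(im)
v=cv2.cvtColor(im,cv2.COLOR_BGR2HSV)[...,2]
for s,c in blobs(b,200):
    x,y,w,hh=s[:4];uv=(x+(w-1)/2,y+hh-(w)/2)  # bottom part = top disc, width w
    print("cap",s,c.round(1),[cast(C,c,z)[:2].round(4).tolist() for z in h],"disc",[cast(C,uv,z)[:2].round(4).tolist() for z in h])
E
python3 look.py w3 .112
```

```text
[ 0.4338 -0.3458  0.1937] [-1.5693  0.0013 -0.0007] 1.000329969389289
cap [ 297  180   54   51 2172] [323.8 204.8] [[0.4347, -0.3462]] disc [[0.4344, -0.3455]]
```

Call:
jog_arm([
  [0,0.02,0,0,0,0,-1],
  [0,0.03,0,0,0,0,-1],
  [0,0.03,0,0,0,0,-1],
  [0,0.02,0,0,0,0,-1],
  [0,0.01,0,0,0,0,-1],
  [0,0,0,0,0,0,1],
  [0,0,0,0,0,0,1],
  [0,0,0,0,0,0,1],
  [0,0,0,0,0,0,1],
  [0,0,0,0,0,0,1],
])

```text
t: 9.58
position: [0.4345, -0.3463, 0.0858]
tcp_rot: [-1.572, -0.001, 0.001]
force: [0.3, 0.0, 1.1]
width: 0.705
```

Call:
jog_arm([
  [0,0,0,0,0,0,1],
  [0,0,0,0,0,0,1],
  [0,0,0,0,0,0,1],
  [0,0,0,0,0,0,1],
  [0,0,0,0,0,0,1],
  [0,0,0,0,0,0,1],
])

```text
t: 10.08
position: [0.4342, -0.3462, 0.0849]
tcp_rot: [-1.571, -0.0, 0.001]
force: [0.8, -0.2, 4.1]
width: 0.502
```

Call:
jog_arm([
  [0,-0.005,0,0,0,0,1],
  [0,-0.015,0,0,0,0,1],
  [0,-0.025,0,0,0,0,1],
  [0,-0.025,0,0,0,0,1],
  [0,-0.02,0,0,0,0,1],
])

```text
t: 10.5
position: [0.4339, -0.3459, 0.1761]
tcp_rot: [-1.571, 0.0, 0.001]
force: [0.5, 0.4, -2.6]
width: 0.504
```

Call:
jog_arm([
  [0.006,0,0.01,0,0,0,1],
  [0.013,0,0.022,0,0,0,1],
  [0.018,0,0.032,0,0,0,1],
  [0.018,0,0.032,0,0,0,1],
  [0.018,0,0.032,0,0,0,1],
  [0.018,0,0.032,0,0,0,1],
  [0.018,0,0.032,0,0,0,1],
  [0.018,0,0.032,0,0,0,1],
  [0.018,0,0.032,0,0,0,1],
  [0.018,0,0.032,0,0,0,1],
])

```text
t: 11.33
position: [0.5969, -0.0553, 0.1734]
tcp_rot: [-1.57, 0.002, 0.001]
force: [0.8, -0.5, -1.7]
width: 0.502
```

Call:
jog_arm([
  [0.016,0,0.026,0,0,0,1],
  [0.01,0,0.017,0,0,0,1],
  [0.004,0,0.006,0,0,0,1],
  [0,0,0,0,0,0,1],
  [0,0,0,0,0,0,1],
])

```text
t: 11.75
position: [0.6261, -0.0089, 0.1737]
tcp_rot: [-1.571, 0.002, 0.001]
force: [-0.3, -0.4, -2.3]
width: 0.502
```

Go down to about 0.098, then slowly until contact.

Call:
jog_arm([
  [0.002,0.01,0.001,0,0,0,1],
  [0,0.022,0,0,0,0,1],
  [0,0.022,0,0,0,0,1],
  [0,0.012,0,0,0,0,1],
  [0,0.005,0,0,0,0,1],
  [0,0.002,0,0,0,0,1],
  [0,0.001,0,0,0,0,1],
  [0,0.001,0,0,0,0,1],
  [0,0,0,0,0,0,1],
  [0,0,0,0,0,0,1],
])

```text
t: 12.58
position: [0.6291, -0.0079, 0.1003]
tcp_rot: [-1.571, -0.001, 0.001]
force: [0.6, 0.1, -1.9]
width: 0.498
```

Call:
jog_arm([
  [0,0.001,0,0,0,0,1],
  [0,0.001,0,0,0,0,1],
  [0,0.001,0,0,0,0,1],
  [0,0,0,0,0,0,1],
  [0,0,0,0,0,0,1],
])

```text
t: 13.0
position: [0.6288, -0.0078, 0.0966]
tcp_rot: [-1.571, 0.0, 0.001]
force: [-0.1, 0.1, -1.4]
width: 0.501
```

Call:
jog_arm([
  [0,0.001,0,0,0,0,1],
  [0,0.001,0,0,0,0,1],
  [0,0,0,0,0,0,1],
  [0,0,0,0,0,0,1],
])

```text
t: 13.33
position: [0.6289, -0.0079, 0.0949]
tcp_rot: [-1.571, -0.0, 0.001]
force: [-0.4, 0.2, 2.4]
width: 0.503
```

Call:
jog_arm([
  [0,0,0,0,0,0,0.2],
  [0,0,0,0,0,0,-0.2],
  [0,0,0,0,0,0,-0.5],
  [0,0,0,0,0,0,-0.7],
  [0,0,0,0,0,0,-0.7],
  [0,0,0,0,0,0,-0.7],
])

```text
t: 13.83
position: [0.6288, -0.0079, 0.0945]
tcp_rot: [-1.571, 0.0, 0.001]
force: [0.6, 0.2, 0.7]
width: 0.794
```

Call:
jog_arm([
  [0,-0.01,0,0,0,0,-0.7],
  [0,-0.02,0,0,0,0,-0.7],
  [0,-0.03,0,0,0,0,-0.7],
  [0,-0.035,0,0,0,0,-0.7],
  [0,-0.03,0,0,0,0,-0.7],
  [0,-0.01,0,0,0,0,-0.7],
])

```text
t: 14.33
position: [0.63, -0.0079, 0.2352]
tcp_rot: [-1.572, -0.007, 0.001]
force: [-0.6, -0.1, 0.6]
width: 0.854
```

```bash
python3 look.py w4 .122 .153 .07
python3 - <<'E'
from h import *
C=cam("scene");D=cam("side")
print("green",cast(C,(398,130),.079),cast(D,(189,248),.079),"pink",cast(C,(397,110),.079),cast(D,(162,280),.079))
E
```

```text
[ 0.63   -0.0079  0.2352] [-1.5716 -0.0066  0.0008] 0.8539031067473754
cap [ 291   45   69   74 3925] [324.6  81.4] [[0.6323, 0.0892], [0.6318, 0.0875], [0.6331, 0.0922]] disc [[0.6326, 0.0868], [0.6321, 0.0853], [0.6335, 0.0894]]
cap [120  52  34  30 719] [135.5  66.1] [[0.4774, 0.1009], [0.4939, 0.0978], [0.4496, 0.106]] disc [[0.4783, 0.1017], [0.4947, 0.0986], [0.4507, 0.107]]
cap [ 297  169   49   49 1875] [320.8 192.9] [[0.6292, -0.0072], [0.629, 0.0016], [0.6294, -0.022]] disc [[0.6293, -0.0078], [0.6292, 0.0011], [0.6296, -0.0227]]
green [0.58044723 0.34311321 0.079     ] [0.58705576 0.33179985 0.079     ] pink [0.53630016 0.41875737 0.079     ] [0.54079707 0.41052262 0.079     ]
```

View pics/w4.png

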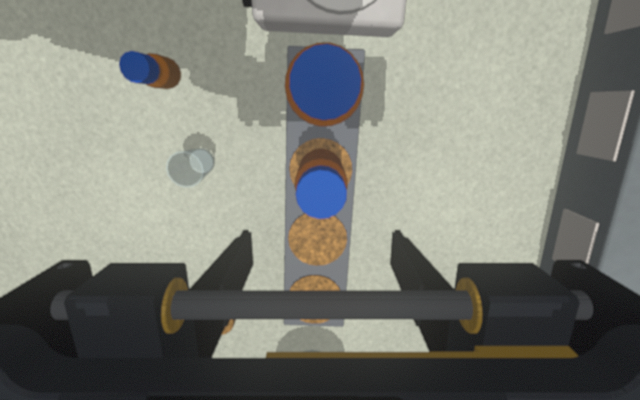

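XL and L are both centred on their pads, with caps at (325,81) and (321,193). Next is M.

Call:
jog_arm([
  [-0.008,0,0.016,0,0,0,-0.5],
  [-0.014,0,0.031,0,0,0,-0.5],
  [-0.014,0,0.031,0,0,0,-0.5],
  [-0.014,0,0.031,0,0,0,-0.5],
  [-0.014,0,0.031,0,0,0,-0.5],
  [-0.014,0,0.031,0,0,0,-0.5],
  [-0.014,0,0.031,0,0,0,-0.5],
  [-0.014,0,0.031,0,0,0,-0.5],
  [-0.014,0,0.031,0,0,0,-0.5],
  [-0.014,0,0.031,0,0,0,-0.5],
])

```text
t: 15.22
position: [0.4924, 0.2886, 0.2281]
tcp_rot: [-1.572, 0.002, 0.001]
force: [0.9, 1.5, -0.5]
width: 0.749
```

Call:
jog_arm([
  [-0.012,0,0.027,0,0,0,-0.5],
  [-0.007,0,0.016,0,0,0,-0.5],
  [0,0,0.005,0,0,0,-0.5],
  [0,0,0,0,0,0,-0.5],
  [0,0,0,0,0,0,-0.5],
])

```text
t: 15.63
position: [0.4752, 0.3347, 0.2287]
tcp_rot: [-1.572, 0.001, 0.001]
force: [0.6, 0.6, -0.7]
width: 0.749
```

```bash
python3 look.py w5 .09
```

```text
[0.4752 0.3347 0.2287] [-1.5718  0.0012  0.0012] 0.749491335271367
cap [ 306  173   36   35 1025] [323.5 189.9] [[0.4761, 0.3312]] disc [[0.4761, 0.3311]]
```

View pics/w5.png

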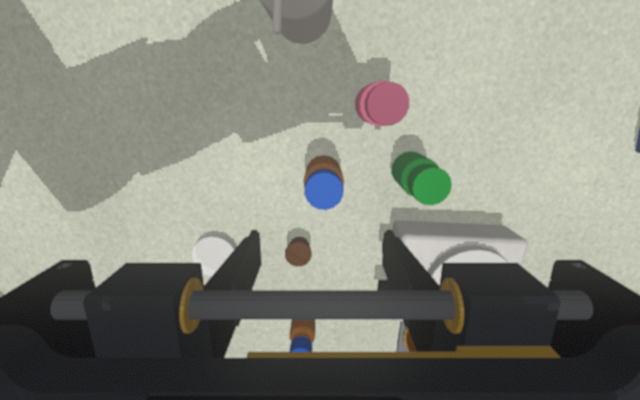

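M's cap is at (323,190). Green (430,186), pink (384,103) and the wash bottle (295,15) are all clear.

Call:
jog_arm([
  [0.001,0.01,-0.003,0,0,0,-0.5],
  [0,0.03,0,0,0,0,-0.5],
  [0,0.035,0,0,0,0,-0.5],
  [0,0.035,0,0,0,0,-0.5],
  [0,0.03,0,0,0,0,-0.5],
  [0,0.018,0,0,0,0,-0.5],
  [0,0.008,0,0,0,0,-0.5],
  [0,0,0,0,0,0,1],
  [0,0,0,0,0,0,1],
  [0,0,0,0,0,0,1],
])

```text
t: 16.52
position: [0.4773, 0.332, 0.0648]
tcp_rot: [-1.57, -0.002, 0.0]
force: [-0.6, 0.3, -0.7]
width: 0.596
```

Call:
jog_arm([
  [0,0,0,0,0,0,1],
  [0,0,0,0,0,0,1],
  [0,0,0,0,0,0,1],
  [0,0,0,0,0,0,1],
  [0,0,0,0,0,0,1],
  [0,0,0,0,0,0,1],
])

```text
t: 17.02
position: [0.477, 0.3323, 0.0645]
tcp_rot: [-1.57, -0.002, 0.001]
force: [0.2, 0.1, 7.2]
width: 0.415
```

Call:
jog_arm([
  [0,-0.005,0,0,0,0,1],
  [0,-0.015,0,0,0,0,1],
  [0,-0.025,0,0,0,0,1],
  [0,-0.03,0,0,0,0,1],
  [0,-0.03,0,0,0,0,1],
  [0,-0.03,0,0,0,0,1],
  [0,-0.02,0,0,0,0,1],
  [0,-0.01,0,0,0,0,1],
])

```text
t: 17.68
position: [0.4769, 0.3324, 0.2317]
tcp_rot: [-1.569, -0.003, 0.001]
force: [0.8, 0.3, -1.4]
width: 0.415
```

Call:
jog_arm([
  [0.005,0,-0.014,0,0,0,1],
  [0.01,0,-0.028,0,0,0,1],
  [0.011,0,-0.033,0,0,0,1],
  [0.011,0,-0.033,0,0,0,1],
  [0.011,0,-0.033,0,0,0,1],
  [0.011,0,-0.033,0,0,0,1],
  [0.011,0,-0.033,0,0,0,1],
  [0.011,0,-0.033,0,0,0,1],
  [0.011,0,-0.033,0,0,0,1],
  [0.011,0,-0.033,0,0,0,1],
])

```text
t: 18.52
position: [0.5796, 0.0244, 0.2279]
tcp_rot: [-1.571, 0.001, 0.001]
force: [1.1, 0.5, -1.4]
width: 0.414
```

Call:
jog_arm([
  [0.011,0,-0.033,0,0,0,1],
  [0.011,0,-0.033,0,0,0,1],
  [0.011,0,-0.033,0,0,0,1],
  [0.008,0,-0.022,0,0,0,1],
  [0.003,0,-0.008,0,0,0,1],
  [0,0,0,0,0,0,1],
  [0,0,0,0,0,0,1],
])

```text
t: 19.1
position: [0.6233, -0.1024, 0.2279]
tcp_rot: [-1.57, 0.001, 0.0]
force: [-0.0, 1.0, -0.6]
width: 0.413
```

Call:
jog_arm([
  [0.001,0.01,0,0,0,0,1],
  [0,0.025,0,0,0,0,1],
  [0,0.03,0,0,0,0,1],
  [0,0.03,0,0,0,0,1],
  [0,0.028,0,0,0,0,1],
  [0,0.014,0,0,0,0,1],
  [0,0.006,0,0,0,0,1],
  [0,0.002,0,0,0,0,1],
  [0,0.001,0,0,0,0,1],
  [0,0,0,0,0,0,1],
])

```text
t: 19.93
position: [0.6253, -0.1025, 0.0835]
tcp_rot: [-1.571, -0.001, 0.001]
force: [0.7, 0.2, -2.0]
width: 0.414
```

Call:
jog_arm([
  [0,0.001,0,0,0,0,1],
  [0,0.001,0,0,0,0,1],
  [0,0.001,0,0,0,0,1],
  [0,0,0,0,0,0,1],
  [0,0,0,0,0,0,1],
])

```text
t: 20.35
position: [0.6249, -0.103, 0.0798]
tcp_rot: [-1.571, -0.0, 0.001]
force: [-0.1, 0.3, -0.7]
width: 0.415
```

Call:
jog_arm([
  [0,0.001,0,0,0,0,1],
  [0,0.001,0,0,0,0,1],
  [0,0.001,0,0,0,0,1],
  [0,0.001,0,0,0,0,1],
  [0,0,0,0,0,0,1],
  [0,0,0,0,0,0,1],
])

```text
t: 20.85
position: [0.6248, -0.1029, 0.0755]
tcp_rot: [-1.571, 0.0, 0.001]
force: [-0.1, 0.3, -1.3]
width: 0.416
```

Call:
jog_arm([
  [0,0.001,0,0,0,0,1],
  [0,0,0,0,0,0,1],
  [0,0,0,0,0,0,1],
])

```text
t: 21.1
position: [0.6249, -0.1029, 0.0746]
tcp_rot: [-1.571, -0.0, 0.001]
force: [-0.9, -0.4, -1.4]
width: 0.411
```

Call:
jog_arm([
  [0,0.001,0,0,0,0,1],
  [0,0,0,0,0,0,1],
  [0,0,0,0,0,0,1],
])

```text
t: 21.35
position: [0.625, -0.1029, 0.0745]
tcp_rot: [-1.571, -0.001, 0.001]
force: [-0.8, -0.0, 6.6]
width: 0.417
```

Contact. Release and rise.

Call:
jog_arm([
  [0,0,0,0,0,0,0.3],
  [0,0,0,0,0,0,0],
  [0,0,0,0,0,0,-0.4],
  [0,0,0,0,0,0,-0.5],
  [0,0,0,0,0,0,-0.5],
  [0,0,0,0,0,0,-0.5],
])

```text
t: 21.85
position: [0.6248, -0.1029, 0.0735]
tcp_rot: [-1.571, 0.0, 0.001]
force: [1.0, 0.3, 0.2]
width: 0.705
```

Call:
jog_arm([
  [0,-0.01,0,0,0,0,-0.5],
  [0,-0.02,0,0,0,0,-0.5],
  [0,-0.03,0,0,0,0,-0.5],
  [0,-0.035,0,0,0,0,-0.5],
  [0,-0.035,0,0,0,0,-0.5],
  [0,-0.02,0,0,0,0,-0.5],
  [0,-0.01,0,0,0,0,-0.5],
])

```text
t: 22.43
position: [0.6256, -0.103, 0.2378]
tcp_rot: [-1.572, -0.005, 0.001]
force: [0.7, 0.2, 0.5]
width: 0.75
```

```bash
python3 look.py w6 .1 .122 .153 .07
```

```text
[ 0.6256 -0.103   0.2378] [-1.5722 -0.0049  0.0008] 0.7498318514170308
cap [ 300   57   53   57 2344] [326.2  85.1] [[0.6295, -0.0076], [0.6291, -0.0086], [0.6285, -0.0101], [0.6301, -0.0062]] disc [[0.6293, -0.0097], [0.6289, -0.0106], [0.6284, -0.0118], [0.6299, -0.0085]]
cap [ 302  169   37   38 1103] [320.1 187.6] [[0.6239, -0.1039], [0.6239, -0.098], [0.6239, -0.0897], [0.6239, -0.1119]] disc [[0.6238, -0.1048], [0.6238, -0.0989], [0.6238, -0.0905], [0.6238, -0.1129]]
```

View pics/w6.png

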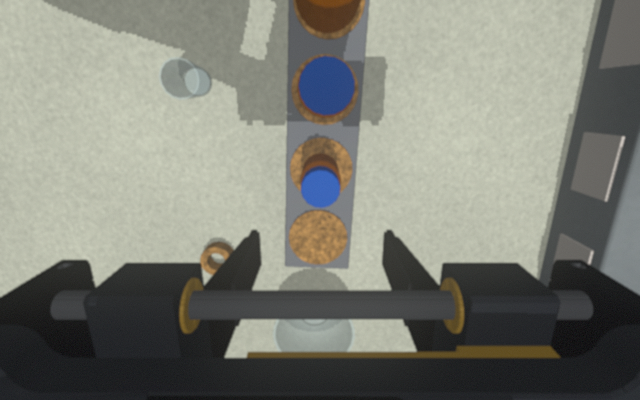

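M is centred on the third pad, with its cap at (320,188). Now S.

Call:
jog_arm([
  [-0.008,0,0.01,0,0,0,-0.5],
  [-0.017,0,0.02,0,0,0,-0.5],
  [-0.02,0,0.024,0,0,0,-0.5],
  [-0.02,0,0.024,0,0,0,-0.5],
  [-0.02,0,0.024,0,0,0,-0.5],
  [-0.02,0,0.024,0,0,0,-0.5],
  [-0.02,0,0.024,0,0,0,-0.5],
  [-0.02,0,0.024,0,0,0,-0.5],
  [-0.02,0,0.022,0,0,0,-0.5],
  [-0.01,0,0.012,0,0,0,-0.5],
])

```text
t: 23.32
position: [0.4459, 0.1069, 0.2319]
tcp_rot: [-1.571, 0.004, 0.002]
force: [1.3, -0.3, -0.6]
width: 0.752
```

Call:
jog_arm([
  [0,0.03,0,0,0,0,-0.5],
  [0,0.03,0,0,0,0,-0.5],
  [0,0,0,0,0,0,-0.5],
  [0,0,0,0,0,0,-0.5],
])

```text
t: 23.65
position: [0.4481, 0.1052, 0.1722]
tcp_rot: [-1.571, 0.005, 0.001]
force: [0.7, -0.0, -0.2]
width: 0.75
```

```bash
python3 look.py w7 .07
```

```text
[0.4481 0.1052 0.1722] [-1.5713  0.0051  0.001 ] 0.7501348861021908
cap [307 181  30  29 704] [321.9 195. ] [[0.4471, 0.1071]] disc [[0.4467, 0.1071]]
cap [ 543  221   97   65 4112] [597.1 248.6] [[0.7023, 0.056]] disc [[0.694, 0.0671]]
```

View pics/w7.png

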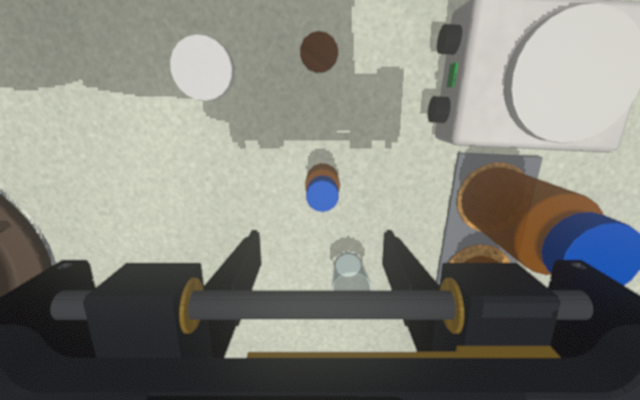

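S's cap is at (322,195) and the beaker at (348,265) is well clear of the fingers.

Call:
jog_arm([
  [0,0.015,0.001,0,0,0,-0.5],
  [0,0.03,0,0,0,0,-0.5],
  [0,0.035,0,0,0,0,-0.5],
  [0,0.03,0,0,0,0,-0.5],
  [0,0.014,0,0,0,0,-0.5],
  [0,0.005,0,0,0,0,-0.5],
  [0,0,0,0,0,0,1],
  [0,0,0,0,0,0,1],
  [0,0,0,0,0,0,1],
  [0,0,0,0,0,0,1],
])

```text
t: 24.53
position: [0.4504, 0.106, 0.0459]
tcp_rot: [-1.571, -0.002, 0.001]
force: [0.1, -0.7, -0.1]
width: 0.526
```

Call:
jog_arm([
  [0,0,0,0,0,0,1],
  [0,0,0,0,0,0,1],
  [0,0,0,0,0,0,1],
  [0,0,0,0,0,0,1],
  [0,0,0,0,0,0,1],
  [0,0,0,0,0,0,1],
])

```text
t: 25.03
position: [0.4498, 0.106, 0.0448]
tcp_rot: [-1.571, -0.0, 0.001]
force: [-0.2, 0.6, 6.5]
width: 0.31
```

Call:
jog_arm([
  [0,-0.005,0,0,0,0,1],
  [0,-0.015,0,0,0,0,1],
  [0,-0.025,0,0,0,0,1],
  [0,-0.03,0,0,0,0,1],
  [0,-0.03,0,0,0,0,1],
  [0,-0.03,0,0,0,0,1],
  [0,-0.015,0,0,0,0,1],
])

```text
t: 25.62
position: [0.4502, 0.1061, 0.1979]
tcp_rot: [-1.571, -0.003, 0.001]
force: [-0.6, 0.7, -0.7]
width: 0.313
```

Call:
jog_arm([
  [0.006,0,-0.011,0,0,0,1],
  [0.014,0,-0.024,0,0,0,1],
  [0.016,0,-0.029,0,0,0,1],
  [0.016,0,-0.029,0,0,0,1],
  [0.016,0,-0.029,0,0,0,1],
  [0.016,0,-0.029,0,0,0,1],
  [0.016,0,-0.029,0,0,0,1],
  [0.016,0,-0.029,0,0,0,1],
  [0.016,0,-0.029,0,0,0,1],
  [0.016,0,-0.029,0,0,0,1],
])

```text
t: 26.45
position: [0.598, -0.1632, 0.1932]
tcp_rot: [-1.57, 0.002, 0.0]
force: [0.6, 0.6, -0.5]
width: 0.308
```

Call:
jog_arm([
  [0.014,0,-0.024,0,0,0,1],
  [0.006,0,-0.009,0,0,0,1],
  [0.002,0,-0.002,0,0,0,1],
  [0,0,0,0,0,0,1],
  [0,0,0,0,0,0,1],
])

```text
t: 26.87
position: [0.6193, -0.195, 0.1941]
tcp_rot: [-1.57, 0.001, 0.001]
force: [0.4, 0.2, 0.2]
width: 0.311
```

Go down to about 0.057 (−0.137), then slowly.

Call:
jog_arm([
  [0,0.01,-0.001,0,0,0,1],
  [0,0.025,0,0,0,0,1],
  [0,0.03,0,0,0,0,1],
  [0,0.03,0,0,0,0,1],
  [0,0.022,0,0,0,0,1],
  [0,0.01,0,0,0,0,1],
  [0,0.005,0,0,0,0,1],
  [0,0.002,0,0,0,0,1],
  [0,0,0,0,0,0,1],
  [0,0,0,0,0,0,1],
])

```text
t: 27.7
position: [0.6205, -0.197, 0.0619]
tcp_rot: [-1.572, -0.002, 0.001]
force: [0.3, 0.1, -0.0]
width: 0.314
```

Call:
jog_arm([
  [0,0.001,0,0,0,0,1],
  [0,0.001,0,0,0,0,1],
  [0,0.001,0,0,0,0,1],
  [0,0,0,0,0,0,1],
  [0,0,0,0,0,0,1],
])

```text
t: 28.12
position: [0.6199, -0.1969, 0.0577]
tcp_rot: [-1.571, -0.0, 0.001]
force: [-0.1, -0.4, -0.5]
width: 0.308
```

Call:
jog_arm([
  [0,0.001,0,0,0,0,1],
  [0,0.001,0,0,0,0,1],
  [0,0.001,0,0,0,0,1],
  [0,0,0,0,0,0,1],
  [0,0,0,0,0,0,1],
])

```text
t: 28.53
position: [0.62, -0.1969, 0.0549]
tcp_rot: [-1.571, -0.0, 0.001]
force: [-0.8, -0.5, 4.4]
width: 0.31
```

Call:
jog_arm([
  [0,0,0,0,0,0,0.5],
  [0,0,0,0,0,0,0.2],
  [0,0,0,0,0,0,0],
  [0,0,0,0,0,0,-0.2],
  [0,0,0,0,0,0,-0.3],
  [0,0,0,0,0,0,-0.3],
  [0,0,0,0,0,0,-0.3],
])

```text
t: 29.12
position: [0.6199, -0.1969, 0.0545]
tcp_rot: [-1.571, 0.0, 0.001]
force: [-0.1, 0.5, 0.3]
width: 0.637
```

Call:
jog_arm([
  [0,-0.01,0,0,0,0,-0.3],
  [0,-0.02,0,0,0,0,-0.3],
  [0,-0.03,0,0,0,0,-0.3],
  [0,-0.035,0,0,0,0,-0.3],
  [0,-0.035,0,0,0,0,-0.3],
  [0,-0.03,0,0,0,0,-0.3],
  [0,-0.02,0,0,0,0,-0.3],
  [0,-0.005,0,0,0,0,-0.3],
  [0,0,0,0,0,0,-0.3],
  [0,0,0,0,0,0,-0.3],
])

```text
t: 29.95
position: [0.6195, -0.1967, 0.2389]
tcp_rot: [-1.571, 0.001, 0.001]
force: [-0.3, -1.3, -0.2]
width: 0.649
```

```bash
python3 look.py w8 .08 .1
python3 - <<'E'
from h import *
im=camera("scene");cv2.imwrite("pics/scene9.png",im);C=cam("scene")
hs=[.08,.1,.122,.153]
for s,c in blobs(masks(im)[0],60): print(s,c.round(1),[cast(C,c,h-.011)[:2].round(3).tolist() for h in hs])
a=im[90:350,150:450];b=cv2.imread("pics/w8.png")
cv2.imwrite("pics/fin.png",np.vstack([cv2.resize(a,(480,416)),cv2.resize(b,(480,300))])[:600])
E
```

```text
[ 0.6195 -0.1967  0.2389] [-1.5705  0.0009  0.0008] 0.6486653159576181
cap [ 308   69   40   43 1324] [327.5  89.8] [[0.6242, -0.1044], [0.6238, -0.1051]] disc [[0.6242, -0.1064], [0.6239, -0.107]]
cap [308 169  26  26 507] [320.4 181. ] [[0.6173, -0.1957], [0.6174, -0.1908]] disc [[0.6174, -0.1968], [0.6175, -0.1919]]
[385  59  11  11  86] [390.3  64.5] [[0.402, 0.625], [0.415, 0.596], [0.429, 0.564], [0.45, 0.519]]
[548  76  20  24 334] [557.6  87.4] [[0.877, 0.819], [0.879, 0.786], [0.881, 0.749], [0.884, 0.697]]
[358 166  23  21 402] [368.6 176. ] [[0.601, 0.155], [0.609, 0.137], [0.618, 0.117], [0.632, 0.089]]
[493 179  36  21 413] [510.2 189.4] [[0.907, 0.319], [0.908, 0.297], [0.91, 0.273], [0.911, 0.239]]
[335 200  20  21 334] [344.8 210.3] [[0.613, 0.025], [0.621, 0.01], [0.63, -0.006], [0.643, -0.029]]
[310 235  17  19 264] [317.5 243.6] [[0.616, -0.091], [0.624, -0.103], [0.633, -0.116], [0.646, -0.135]]
[283 269  14  16 175] [289.6 276.7] [[0.617, -0.194], [0.625, -0.204], [0.634, -0.215], [0.647, -0.23]]
```

View pics/fin.png

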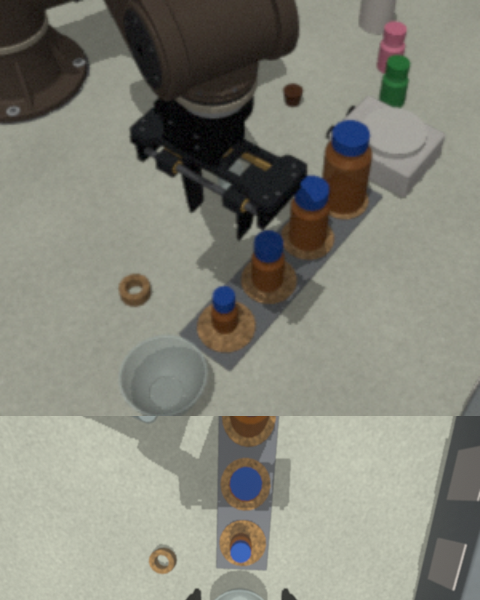

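All four bottles stand upright and centred, in descending size from the stirrer. The arm is clear of everything, so I'll check the beaker from the side and hand in.

Run:
```python
from h import *
im=camera("side");a=cv2.imread("pics/side0.png")
print("beaker-area diff",np.abs(im[208:245,334:358].astype(int)-a[208:245,334:358]).mean())
print(env.state()["t"],env.close_job())
```

```text
beaker-area diff 19.303303303303302
the job is handed in; nothing more can be done
30.1 None
```

The four amber bottles stand upright on the cork pads in order of size: largest next to the magnetic stirrer, smallest by the dish. I handed the job in at about 30 s of the 102 s allowed.

- **Placing:** I gripped each bottle by its cap and lowered it about 1 mm at a time until it touched the pad, so none was dropped. No force reading went above about 7 N.
- **Position:** The last camera measurements put each bottle within about 3 mm of its pad centre, which is close to the calibration error. The final scene picture shows all four upright, with the gripper clear of them.
- **Check that disagreed:** My last check compared the beaker's area in the side camera with the first picture, and the pixels differed clearly (mean 19 grey levels). The arm or its shadow may have caused that, because it now stands near that line of sight. I didn't save that picture, so I can't confirm it.
- **Beaker:** The beaker was upright where it had stood when I reached for the smallest bottle, the last close look I had. After that I only carried that bottle over it, about 10 cm clear, and felt no contact, so I believe it did not move.

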